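# Click the hex adapter onto the bench torque unit

## Task

Get the bench torque unit ready for closing digestion vessels: take the tall steel bit adapter with the long hexagonal nose, lower it nose up over the upright square drive without dropping it, and press it down until the spring balls click in and its foot sits flush on the steel plate. Let go of it and leave the stubby adapter where it stands.

Things in the scene. Friction and masses are not known exactly. Their poses are not given: they have to be found in the camera images.
- hex_adapter: Steel bit adapter, 92 mm tall, 0.2 kg, stands open end down. Square foot 50 mm, 14 high; octagonal body 42 across flats up to 70 (grip across two flats, 40-60 mm high); hexagonal nose 20 across, flat top. Below: square bore 22 mm, 60 deep, mouth flared to 33, a ball window in each side: any quarter turn fits. Origin: centre of underside, z up; x, y square to foot, bore and four body flats.
- torque_unit: Fixed white box 150 x 120, 50 mm high; blue display on top from 63 mm beyond the drive (+x), top at 62. Square steel drive 18 mm rises from the flush steel plate: straight 46, then tapered 12 to a 6 mm tip. Let go early, the adapter stops 10 mm short and may lean: press it home held, 10-15 N; its origin then is 50 mm above this one. Origin: on the bench under the drive's axis; z up; x, y square to drive.
- spring_ball (a joint): How far one of the two spring balls is pushed into the drive (m). They stand out of the drive's +y and -y faces 22 mm above the plate. 0: standing out, also when clicked into the adapter's windows; about 0.0025 while the bore rides over it; stops at 0.0045. Spring 8 to 10 N.
- stub_adapter: The stubby adapter, not to be used: same foot and octagonal body of steel, but only 56 mm tall in all: body up to 48 mm, hexagonal nose only 8 mm long. Stands on the bench. Origin: centre of the underside, z up.
Things that resemble listed ones, but are neither listed nor needed, are in the scene too. What is shaped like the hex_adapter but orange is not meant. Of the things that look like the torque_unit, take the one that is farthest from the robot's base at the start.

How it is judged:
By the outcome, as a careful person would: the job done as asked, in the order asked, and still so for the second after the job is handed in, with the robot touching nothing.
It also fails if it takes over 54 s, if anything falls off the work surface, if the arm or the gripper's body presses on something with over 40 N, if the wrist force passes 120 N, or if a joint passes its speed limit or range.

## Robot

A 7-joint arm with a two-finger parallel gripper is mounted at the origin on the work surface. World frame = base frame: x ahead of the robot, y to its left, z up, the work surface at z = 0. Lengths are in m, angles in degrees, forces in N, time in s.
With the tool pointing down it reaches from about 0.425 to 0.875 m from the base axis. Payload 4.7 kg.
Tool frame: the origin (TCP) lies on the centre line of the jaws, within the pads' length; the fingertips stand 11 mm ahead of it and the grasp point (between the pads) lies 8 mm behind it; z points along the fingers, x is the direction in which the jaws open and shut, and the axes are right-handed (so a half turn about z gives the same grasp; the last joint's range is limited). The gripper opens to 87 mm and grips with 3 to 60 N. Pads are 19 mm wide; open, the fingers measure 117 mm over their backs; the gripper's body (75 mm by 190 mm) begins 51 mm behind the grasp point.
Start: joints at [71.568, 18.392, -4.016, 83.108, 1.295, 78.541, -3.26], TCP at [0.214, -0.614, 0.234] pointing down, gripper open.
Joint ranges: [-163.93, 163.93], [-17.29, 119.83], [-79.2, 71.16], [3.27, 140.29], [-89.18, 269.18], [5.43, 117.66], [-154.24, 154.24]. Speed limits (degrees/s): [147.25, 147.25, 180, 180, 180, 180, 180].

## Interface

Orientations are given as a 3x3 rotation matrix whose columns are the frame's x, y, z axes.
In Python, from workcell import r, imaging gives the robot as it stands.
- The arm moves only by the tool apply_moves, never from a script. Its argument "deltas" is one flat list of numbers, 7 for each row, row after row: the shift along the tool's x, y, z normalised to -1 to 1, where 1 is 0.2 m, then the turn, a rotation vector about the tool's x, y, z normalised to -1 to 1, where 1 is 180 degrees, then the closure, from 0 (fully open) to 1 (shut). A call has exactly 5 rows; each row shifts and turns the commanded pose from where the row before left it, along the tool's axes as they then stand; what a row does not reach is not made up. A row lasts 1/10 s, in which the tool goes at most 50 mm and 8.59 degrees, less where a joint would pass 70% of its speed; a pose out of reach is approached as far as the arm can. A call with a number of a shift or a turn outside -1 to 1 is refused whole. A call with a gripper value outside its range is refused whole. The fingers move at their own pace and stop on an object; "newtons" is the grip in N (left out, the last holds). Time passes only in rows, so rows that do not move let the fingers close, or fill a call up. It gives the time, the measured TCP pose, the force and the opening at its end, in the units of the state.
- r.observe(): the state, without advancing time (a new reading comes with each control period).
- imaging.capture(name): name is "side" or "top"; returns a dict with "pixels" (420x560x3 uint8, blue, green, red), "K" (3x3 intrinsics, pixels), "rvec" (rotation vector, rad) and "tvec" (3), from world to camera coordinates, as OpenCV has them. Camera axes: x right, y down, z forward; pixel columns grow to the right and rows downward; lengths in m; the calibration is good to about 2 mm. A picture is of the moment at which its call begins. There is no depth.
- r.hand_in(): hands the job in, once; it reports no verdict.
The state is a dict: "t": time; "q": joint angles; "qd": joint speeds; "joint_efforts": joint torques, N m; "position": TCP position; "tool_rot": TCP orientation; "force": force on the tool from outside, world axes, zero at the start; "wrist_torque": the same for the moment, N m; "finger_gap": opening from 0.0 (shut) to 1.0 (fully open).
Only numpy, scipy, OpenCV 4.12 (cv2) and the standard library are available. Lean on these libraries where they do the work, as an engineer would, in place of code of your own. Each camera call takes 0.05 s, during which the arm holds its last target.

## Working session

There is one attempt and no reset: what is moved stays moved. The work goes in short steps, Python scripts to look and compute and a tool call to move; the robot and the scene stay as the last step left them, time stands still between calls to the robot, and variables do not carry over. Pictures are saved under pics/ and viewed, and the job is handed in when it is done.

Besides the shell and the picture viewer there is one more tool, called after ">>>" as name(argument=value, ...) on one line, values as JSON. apply_moves: Moves the arm, as the interface text tells. Scaled input: -1 to 1 covers 0.2 m each way for a shift and 180 degrees each way for a turn. Its arguments: {"type":"object","properties":{"deltas":{"type":"array"},"newtons":{"type":"number"}},"required":["deltas"]}

```bash
ls; mkdir -p pics
python3 - <<'E'
from workcell import r, imaging
import cv2,pickle
print(r.observe())
d={}
for n in("side","top"):
    c=imaging.capture(n);d[n]=c
    cv2.imwrite(f"pics/{n}0.png",c["pixels"]);print(n,c["K"],c["rvec"],c["tvec"])
pickle.dump(d,open("cap0.pkl","wb"))
E
```

```text
pics
{'t': 0.0, 'q': array([71.56972714, 18.43891851, -4.01337327, 83.1725033 ,  1.29540733,
       78.53989914, -3.26145957]), 'qd': array([-0.08145755, -0.09401309, -0.0463015 ,  0.00507858,  0.05214164,
       -0.01411107,  0.05273608]), 'joint_efforts': array([ 2.52279569e-04, -4.91277659e+01, -4.03972277e-01, -3.12529707e+01,
       -6.38895482e-02,  4.35598113e-02,  1.82092058e-04]), 'position': array([ 0.21393363, -0.61324728,  0.2324838 ]), 'tool_rot': array([[ 3.29468233e-01, -9.44166386e-01, -7.19894905e-04],
       [-9.44164846e-01, -3.29468999e-01,  1.70952659e-03],
       [-1.85126060e-03,  1.16464757e-04, -9.99998280e-01]]), 'force': array([-0.32230073, -0.06099268, -0.61256234]), 'wrist_torque': array([-0.01953476, -0.06785507, -0.04973908]), 'finger_gap': 0.997929816931467}
side [[541.41813125   0.         289.55907301]
 [  0.         541.41813125 200.28335387]
 [  0.           0.           1.        ]] [ 0.8857963  -2.43965733  1.15899389] [0.37213655 0.27762365 0.94320022]
top [[459.24940065   0.         282.3561568 ]
 [  0.         459.24940065 206.78256446]
 [  0.           0.           1.        ]] [ 2.15736309 -2.15648921  0.13493192] [-0.007679    0.48472556  1.10243194]
```

View pics/side0.png

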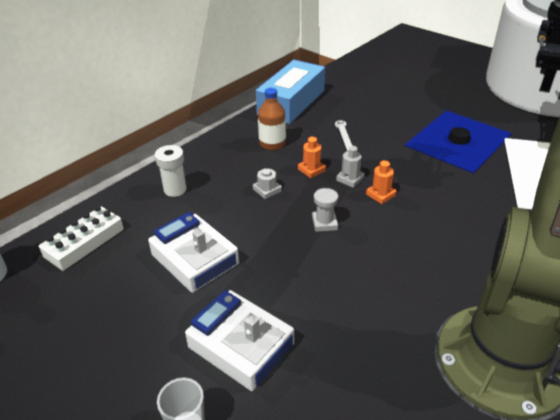

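View pics/top0.png

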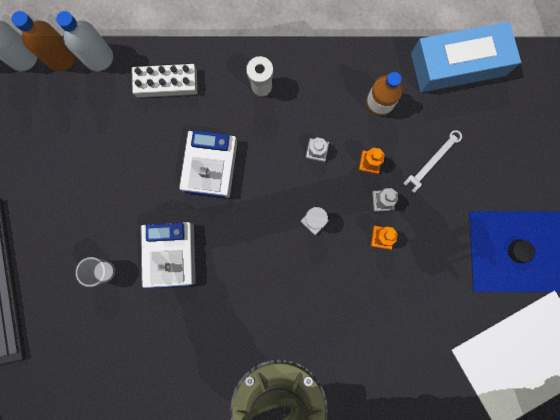

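```bash
cat > h.py <<'E'
import numpy as np,cv2,pickle
d=pickle.load(open('cap0.pkl','rb'))
def proj(n,P,c=None):
    c=c or d[n];return cv2.projectPoints(np.asarray(P,float).reshape(-1,3),c["rvec"],c["tvec"],c["K"],None)[0].reshape(-1,2)
def back(n,uv,z,c=None):
    c=c or d[n];R=cv2.Rodrigues(c["rvec"])[0];o=-R.T@np.ravel(c["tvec"])
    uv=np.asarray(uv,float).reshape(-1,2);v=(np.linalg.inv(c["K"])@np.c_[uv,np.ones(len(uv))].T).T@R
    return o+v*((z-o[2])/v[:,2])[:,None]
E
python3 - <<'E'
from h import *
print(proj('top',[[0,0,0],[.214,-.614,.234]]),proj('side',[[0,0,0],[.214,-.614,.234]]))
for n,l in dict(hex=(388,196),or1=(373,160),or2=(384,237),stub=(318,149),knob=(316,220)).items(): print(n,back('top',l,.07))
print(back('top',[(205,172),(167,266)],.1))
for n,b in dict(side=(250,90,420,250),top=(290,120,430,270)).items():
    x0,y0,x1,y1=b;cv2.imwrite(f'pics/{n}c.png',cv2.resize(d[n]["pixels"][y0:y1,x0:x1],None,fx=4,fy=4 if n=='top' else 3.7,interpolation=cv2.INTER_CUBIC))
cv2.imwrite('pics/topu.png',cv2.resize(d['top']["pixels"][120:210,170:250],None,fx=6,fy=6,interpolation=cv2.INTER_CUBIC))
cv2.imwrite('pics/sideu.png',cv2.resize(d['side']["pixels"][200:300,140:250],None,fx=6,fy=6,interpolation=cv2.INTER_CUBIC))
E
```

```text
[[279.15725136 408.70879238]
 [592.85985591 331.455852  ]] [[503.17381779 359.6455722 ]
 [546.92108786  77.19351238]]
hex [[ 0.50578332 -0.25958897  0.07      ]]
or1 [[ 0.59347917 -0.22591267  0.07      ]]
or2 [[ 0.40797215 -0.24738524  0.07      ]]
stub [[ 0.62057374 -0.09359842  0.07      ]]
knob [[ 0.4481955  -0.08725902  0.07      ]]
[[0.5577862  0.173237   0.1       ]
 [0.33999395 0.25509287 0.1       ]]
```

View pics/sidec.png

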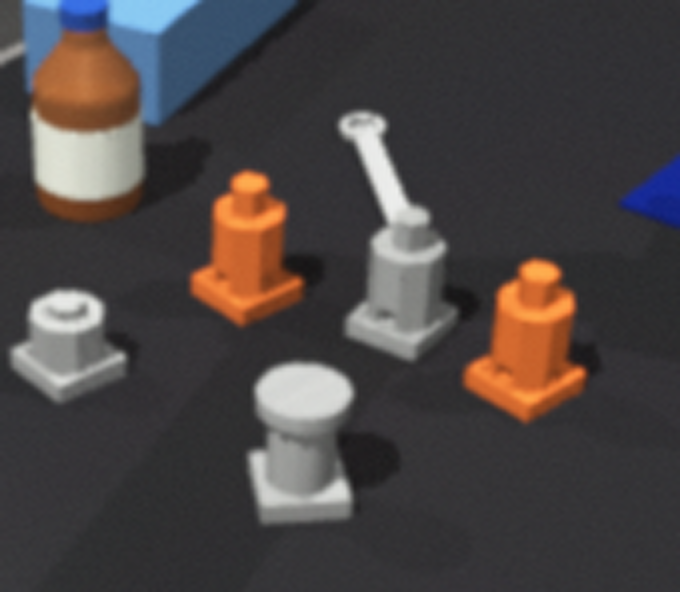

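View pics/topc.png

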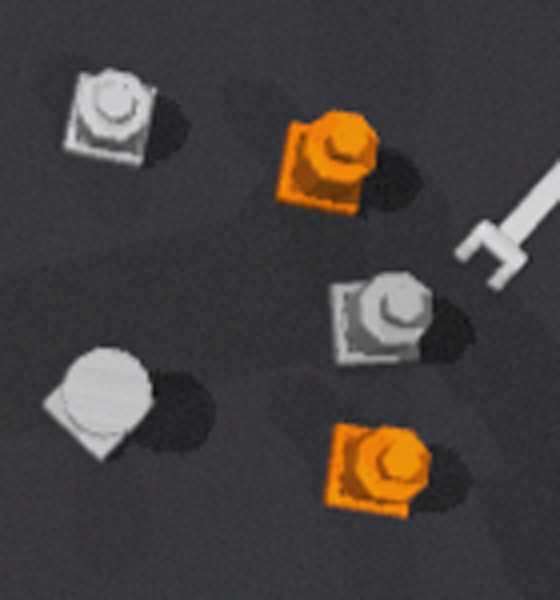

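View pics/topu.png

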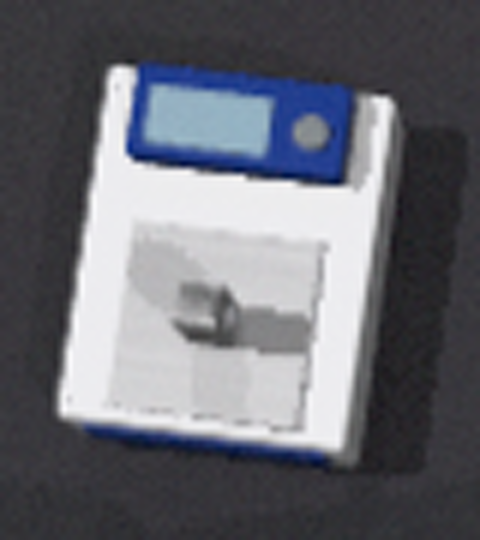

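View pics/sideu.png

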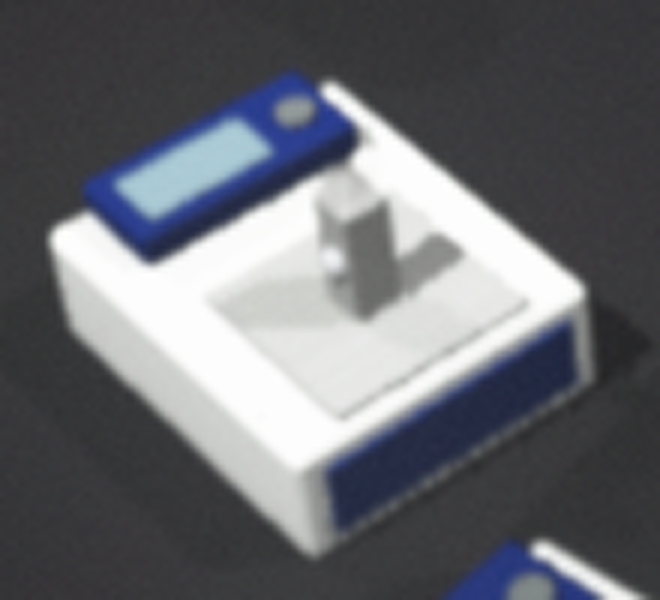

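```bash
cat > fit.py <<'E'
from h import *
from scipy.optimize import minimize
S=6
def poly(n,r,rot=0):
    a=np.arange(n)*2*np.pi/n+np.pi/n+rot; return np.c_[np.cos(a),np.sin(a)]*r/np.cos(np.pi/n)
def pr(p,z0,z1): return np.r_[np.c_[p,np.full(len(p),z0)],np.c_[p,np.full(len(p),z1)]]
HEX=[pr(poly(4,.025),0,.014),pr(poly(8,.021),.014,.07),pr(poly(6,.01),.07,.092)]
BOX=[pr(np.array([[-1,-1],[1,-1],[1,1],[-1,1]])*[.075,.06],0,.05)]
def rend(n,parts,x,y,yaw,win,c=None,off=(0,0)):
    x0,y0,x1,y1=win;im=np.zeros(((y1-y0)*S,(x1-x0)*S),np.uint8)
    cs,sn=np.cos(yaw),np.sin(yaw);R=np.array([[cs,-sn,0],[sn,cs,0],[0,0,1]])
    for p in parts:
        uv=proj(n,p@R.T+[x,y,0],c)+off
        h=cv2.convexHull(((uv-[x0,y0]+.5)*S-.5).astype(np.float32))
        cv2.fillConvexPoly(im,np.round(h*16).astype(np.int32),255,shift=4)
    return cv2.resize(im,(x1-x0,y1-y0),interpolation=cv2.INTER_AREA)/255.
def fit(parts,obs,p0):  # obs: {view:(win,mask,weight)}
    def f(p):
        return sum((w*(rend(n,parts,p[0],p[1],p[2],win)-m)**2).sum() for n,(win,m,w) in obs.items())
    s=np.array([[0,0,0],[.008,0,0],[0,.008,0],[0,0,.15]])
    o=minimize(f,p0,method='Nelder-Mead',options=dict(initial_simplex=p0+s,xatol=1e-5,fatol=1e-3,maxiter=600))
    return o.x,o.fun
E
python3 - <<'E'
from fit import *
def g(n,win,lo,hi):
    x0,y0,x1,y1=win;a=d[n]["pixels"][y0:y1,x0:x1].astype(float)
    return np.clip((a.max(2)-lo)/(hi-lo),0,1),a
o={}
for n,win in dict(top=(365,182,403,216),side=(332,142,368,190)).items():
    m,a=g(n,win,75,105); w=np.ones_like(m)
    if n=='side': # mask wrench & orange
        pass
    sat=a.max(2)-a.min(2);w[sat>60]=0
    if n=='side': w[:8,:]=0; w[:18,:10]=0
    o[n]=(win,m,w); cv2.imwrite(f'pics/m_{n}.png',cv2.resize(np.hstack([m*255,w*255]),None,fx=6,fy=6))
for k in (['top'],['side'],['top','side']):
    for y in (0,.4): 
        p,f=fit(HEX,{n:o[n] for n in k},np.array([.506,-.25,y]));print(k,p.round(4),np.degrees(p[2]).round(1),round(f,1))
print('unit')
u={}
for n,win in dict(top=(172,120,245,205),side=(140,200,246,295)).items():
    m,a=g(n,win,85,120);cnt=(m*255).astype(np.uint8)
    w=np.ones_like(m)
    k=[c for c in cv2.findContours((m>.5).astype(np.uint8),cv2.RETR_EXTERNAL,2)[0]]; c=max(k,key=cv2.contourArea)
    mm=np.zeros(m.shape,np.uint8);cv2.drawContours(mm,[c],-1,1,-1); u[n]=(win,np.where(mm>0,np.maximum(m,cv2.erode(mm,np.ones((3,3)))),m),w)
    cv2.imwrite(f'pics/u_{n}.png',u[n][1]*255)
D=[BOX[0]]
for k in (['top'],['side'],['top','side']):
    p,f=fit(D,{n:u[n] for n in k},np.array([.57,.165,-.1]));print(k,p.round(4),np.degrees(p[2]).round(1),round(f,1))
def tz(n,o,s,l): return (np.array(l,float)+.5)/s-.5+o
print('tip top',back('top',tz('top',(170,120),6,[(202,318)]),.108),'tip side',back('side',tz('s',(140,200),6,[(345,180)]),.108))
print('base front corner side',back('side',tz('s',(140,200),6,[(367,320)]),.05))
print('display near edge side',back('side',tz('s',(140,200),6,[(150,262),(358,148)]),.05))
print('display near edge top@62',back('top',tz('s',(170,120),6,[(130,158),(345,184)]),.062))
E
```

```text
['top'] [ 0.5048 -0.2613  0.0479] 2.7 28.9
['top'] [ 0.5048 -0.2613  0.0479] 2.7 28.9
['side'] [ 0.511  -0.2607  0.0455] 2.6 47.4
['side'] [ 0.511  -0.2605  0.0729] 4.2 47.3
['top', 'side'] [ 0.5085 -0.2607  0.0841] 4.8 147.9
['top', 'side'] [ 0.508  -0.2605  0.0653] 3.7 148.6
unit
['top'] [ 0.5952  0.1782 -0.1172] -6.7 125.8
['side'] [ 0.6064  0.1762 -0.1252] -7.2 558.4
['top', 'side'] [ 0.5983  0.178  -0.1235] -7.1 873.9
tip top [[0.55478362 0.17589226 0.108     ]] tip side [[0.5633921 0.1853726 0.108    ]]
base front corner side [[0.55887064 0.18840976 0.05      ]]
display near edge side [[0.63618847 0.21649545 0.05      ]
 [0.62508031 0.13158337 0.05      ]]
display near edge top@62 [[0.63018387 0.21464856 0.062     ]
 [0.61940806 0.12713947 0.062     ]][ WARN:0@1.379] global loadsave.cpp:1063 imwrite_ Unsupported depth image for selected encoder is fallbacked to CV_8U.
```

Run:
```python
from fit import *
def ov(n,parts,p,win,f,sc=8):
    x0,y0,x1,y1=win;im=cv2.resize(d[n]["pixels"][y0:y1,x0:x1],None,fx=sc,fy=sc,interpolation=cv2.INTER_CUBIC)
    cs,sn=np.cos(p[2]),np.sin(p[2]);R=np.array([[cs,-sn,0],[sn,cs,0],[0,0,1]])
    for q in parts:
        uv=((proj(n,q@R.T+[p[0],p[1],0])-[x0,y0]+.5)*sc).astype(int);k=len(q)//2
        for a in(uv[:k],uv[k:]): cv2.polylines(im,[a.reshape(-1,1,2)],True,(0,0,255),1)
        for i in range(k): cv2.line(im,tuple(map(int,uv[i])),tuple(map(int,uv[i+k])),(0,255,0),1)
    return im
a=ov('top',HEX,(.5048,-.2613,.048),(360,175,408,222),'');b=ov('side',HEX,(.511,-.2607,.05),(328,138,373,195),'')
H=max(a.shape[0],b.shape[0]);pad=lambda i:cv2.copyMakeBorder(i,0,H-i.shape[0],0,0,0)
cv2.imwrite('pics/ovh.png',np.hstack([pad(a),pad(b)]))
DR=pr(np.array([[-1,-1],[1,-1],[1,1],[-1,1]])*.009,.05,.096)
DT=np.r_[pr(np.array([[-1,-1],[1,-1],[1,1],[-1,1]])*.009,.096,.096)[:4],pr(np.array([[-1,-1],[1,-1],[1,1],[-1,1]])*.003,.1,.108)[4:]]
a=ov('top',[DR,DT],(.5575,.177,-.12),(165,118,250,208),'',5);a2=ov('top',BOX,(.5952,.178,-.12),(165,118,250,208),'',5)
b=ov('side',[DR,DT],(.566,.186,-.12),(150,195,225,260),'',6);
a=cv2.addWeighted(a,.5,a2,.5,0)
H=max(a.shape[0],b.shape[0])
cv2.imwrite('pics/ovu.png',np.hstack([pad(a),pad(b)])[:,:800])
print(a.shape,b.shape)
```

```text
(450, 425, 3) (390, 450, 3)
```

View pics/ovh.png

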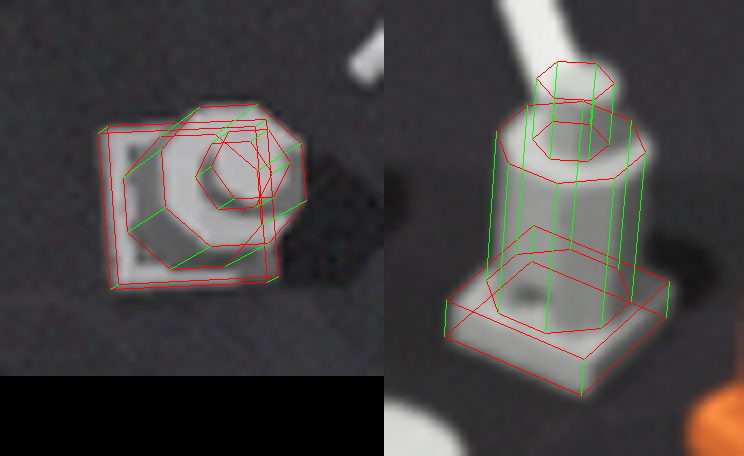

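View pics/ovu.png

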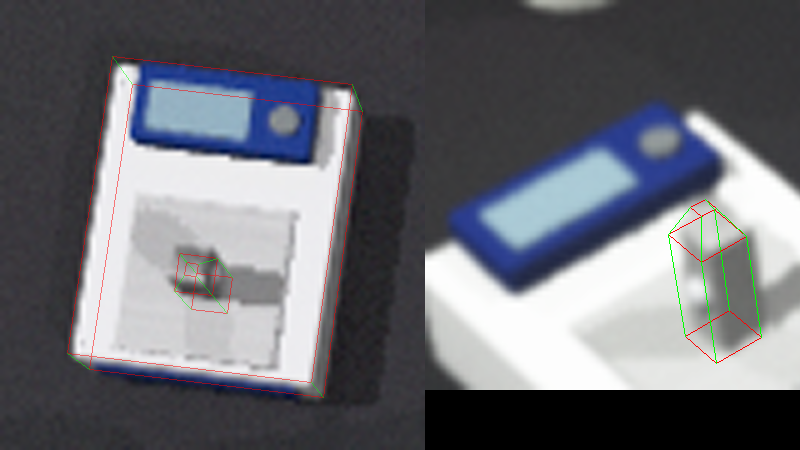

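```bash
cat >> fit.py <<'E'
SQ=np.array([[-1,-1],[1,-1],[1,1],[-1,1]])
DR=pr(SQ*.009,.05,.096); DT=np.r_[np.c_[SQ*.009,np.full(4,.096)],np.c_[SQ*.003,np.full(4,.108)]]
def ov(n,parts,p,win,sc=8,c=None,draw=True,off=(0,0)):
    x0,y0,x1,y1=win;im=cv2.resize((c or d[n])["pixels"][y0:y1,x0:x1],None,fx=sc,fy=sc,interpolation=cv2.INTER_CUBIC)
    if not draw: return im
    cs,sn=np.cos(p[2]),np.sin(p[2]);R=np.array([[cs,-sn,0],[sn,cs,0],[0,0,1]])
    for q in parts:
        uv=((proj(n,q@R.T+[p[0],p[1],p[3] if len(p)>3 else 0],c)+off-[x0,y0]+.5)*sc).astype(int);k=len(q)//2
        for a in(uv[:k],uv[k:]): cv2.polylines(im,[a.reshape(-1,1,2)],True,(0,0,255),1)
        for i in range(k): cv2.line(im,tuple(map(int,uv[i])),tuple(map(int,uv[i+k])),(0,255,0),1)
    return im
E
python3 - <<'E'
from fit import *
w=(190,153,220,183);v=(180,222,212,262)
a=ov('top',[DR,DT],(.562,.1745,-.12),w,9);a0=ov('top',[],0,w,9,draw=False)
b=ov('side',[DR,DT],(.566,.177,-.12),v,9);b0=ov('side',[],0,v,9,draw=False)
r1=np.hstack([a0,a]);r2=np.hstack([b0,b])
cv2.imwrite('pics/dr1.png',r1);cv2.imwrite('pics/dr2.png',r2)
E
```

```text
(no output)
```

View pics/dr1.png

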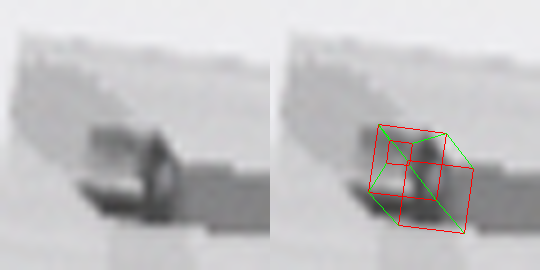

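View pics/dr2.png

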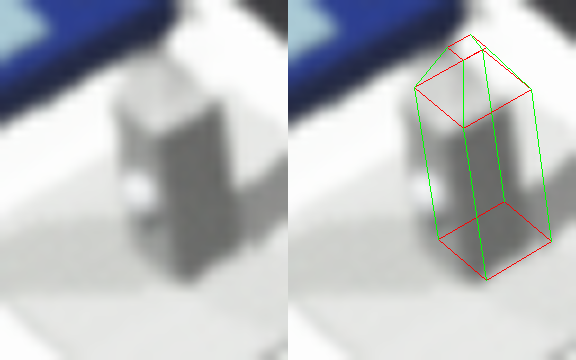

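```bash
cat > plan.py <<'E'
import numpy as np,sys
from scipy.spatial.transform import Rotation as Ro
from workcell import r
def Rt(yaw): # tool down, jaw x at yaw deg
    a=np.radians(yaw);x=np.array([np.cos(a),np.sin(a),0]);z=np.array([0,0,-1.]);return np.c_[x,np.cross(z,x),z]
def plan(pos,yaw,n,g,cur=None):
    s=r.observe();p=s["position"];R=s["tool_rot"]
    print('t',s['t'],'p',p.round(4),'yaw',np.degrees(np.arctan2(R[1,0],R[0,0])).round(2),'q',s['q'].round(0),'F',s['force'].round(1),'gap',round(s['finger_gap'],3))
    T=Rt(yaw);rv=Ro.from_matrix(R.T@T).as_rotvec();rows=[]
    for i in range(n):
        Ri=R@Ro.from_rotvec(rv*i/n).as_matrix()
        d=Ri.T@(np.array(pos)-p)/n
        rows.append(np.r_[d/.2,rv/n/np.pi,g].round(4))
    for q in rows: print(', '.join(f'{v:g}' for v in q)+',')
E
python3 -c "
from plan import *
plan((.508,-.261,.2),-87,15,0)"
```

```text
t 0.1 p [ 0.214  -0.6133  0.2326] yaw -70.76 q [72. 18. -4. 83.  1. 79. -3.] F [ 0.6 -1.   0.6] gap 1.002
-0.0786, -0.1312, 0.011, 0, 0, 0.006, 0,
-0.081, -0.1297, 0.011, 0, 0, 0.006, 0,
-0.0835, -0.1282, 0.011, 0, 0, 0.006, 0,
-0.0859, -0.1266, 0.011, 0, 0, 0.006, 0,
-0.0882, -0.1249, 0.0109, 0, 0, 0.006, 0,
-0.0906, -0.1232, 0.0109, 0, 0, 0.006, 0,
-0.0929, -0.1215, 0.0109, 0, 0, 0.006, 0,
-0.0952, -0.1197, 0.0109, 0, 0, 0.006, 0,
-0.0974, -0.1179, 0.0109, 0, 0, 0.006, 0,
-0.0996, -0.116, 0.0109, 0, 0, 0.006, 0,
-0.1018, -0.1141, 0.0109, 0, 0, 0.006, 0,
-0.104, -0.1122, 0.0109, 0, 0, 0.006, 0,
-0.1061, -0.1102, 0.0109, 0, 0, 0.006, 0,
-0.1081, -0.1082, 0.0109, 0, 0, 0.006, 0,
-0.1102, -0.1061, 0.0109, 0, 0, 0.006, 0,
```

>>> apply_moves(deltas=[-0.08, -0.13, 0.011, 0, 0, 0.006, 0, -0.08, -0.13, 0.011, 0, 0, 0.006, 0, -0.085, -0.13, 0.011, 0, 0, 0.006, 0, -0.085, -0.125, 0.011, 0, 0, 0.006, 0, -0.09, -0.125, 0.011, 0, 0, 0.006, 0])

```text
t: 0.6
position: [0.3123, -0.4946, 0.222]
tool_rot: [[0.238, -0.971, -0.001], [-0.971, -0.238, 0.001], [-0.001, 0.0, -1.0]]
force: [0.9, -1.0, -0.1]
finger_gap: 0.999
```

>>> apply_moves(deltas=[-0.09, -0.123, 0.011, 0, 0, 0.006, 0, -0.093, -0.12, 0.011, 0, 0, 0.006, 0, -0.095, -0.12, 0.011, 0, 0, 0.006, 0, -0.097, -0.118, 0.011, 0, 0, 0.006, 0, -0.1, -0.116, 0.011, 0, 0, 0.006, 0])

```text
t: 1.1
position: [0.4101, -0.3773, 0.2111]
tool_rot: [[0.146, -0.989, -0.001], [-0.989, -0.146, 0.0], [-0.0, 0.0, -1.0]]
force: [0.1, -0.7, 0.5]
finger_gap: 1.001
```

```bash
python3 -c "
from plan import *
plan((.508,-.261,.2),-87,5,0)"
```

```text
t 1.1 p [ 0.4101 -0.3773  0.2111] yaw -81.61 q [ 53.   9. -14.  98.   2.  74. -43.] F [ 0.1 -0.7  0.5] gap 1.001
-0.1008, -0.1139, 0.0111, 0, 0, 0.006, 0,
-0.1029, -0.112, 0.0111, 0, 0, 0.006, 0,
-0.105, -0.11, 0.0111, 0, 0, 0.006, 0,
-0.1071, -0.108, 0.0111, 0, 0, 0.006, 0,
-0.1091, -0.106, 0.0111, 0, 0, 0.006, 0,
```

>>> apply_moves(deltas=[-0.1, -0.114, 0.011, 0, 0, 0.006, 0, -0.103, -0.112, 0.011, 0, 0, 0.006, 0, -0.105, -0.11, 0.011, 0, 0, 0.006, 0, -0.107, -0.108, 0.011, 0, 0, 0.006, 0, -0.11, -0.106, 0.011, 0, 0, 0.006, 0])

```text
t: 1.6
position: [0.5079, -0.261, 0.2]
tool_rot: [[0.052, -0.999, -0.001], [-0.999, -0.052, 0.0], [-0.0, 0.001, -1.0]]
force: [0.3, -0.2, 1.0]
finger_gap: 1.001
```

Run:
```python
from plan import *
plan((.508,-.261,.2),-87,1,0)
from workcell import imaging
import cv2
from fit import *
s=r.observe();R=s["tool_rot"];p=s["position"]
C={}
for n in('top','side'):
    c=imaging.capture(n);C[n]=c
    im=cv2.resize(c["pixels"],None,fx=1.4,fy=1.4)
    # fingertip points: +-x *.0435 , z +.011
    for q in([.0435,0,.011],[-.0435,0,.011],[0,0,.011]):
        uv=proj(n,p+R@np.array(q),c)[0]*1.4;cv2.circle(im,tuple(map(int,uv)),3,(0,0,255),1)
    cv2.imwrite(f'pics/{n}1.png',im)
pickle.dump(C,open('cap1.pkl','wb'))
```

```text
t 1.6 p [ 0.5079 -0.261   0.2   ] yaw -87.01 q [ 42.  11. -20.  97.   4.  73. -66.] F [ 0.3 -0.2  1. ] gap 1.001
-0.0002, -0.0006, 0.0002, 0.0002, 0.0001, -0.0001, 0,
```

View pics/top1.png

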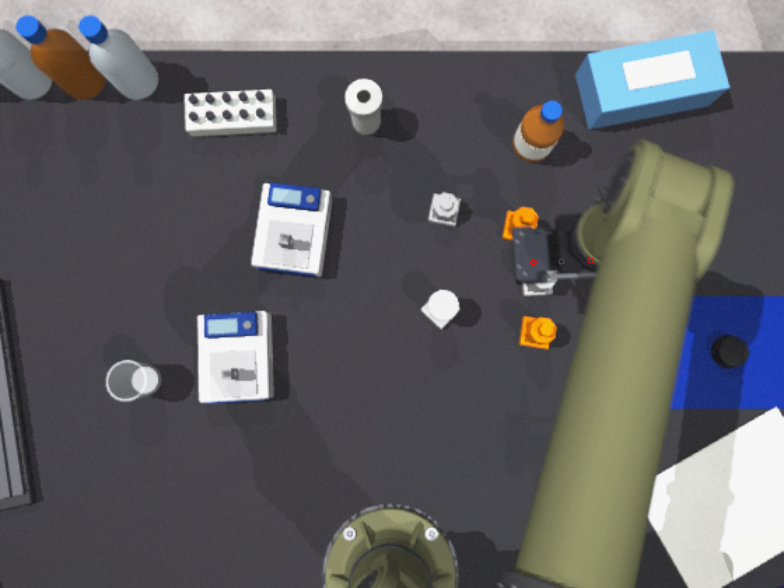

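View pics/side1.png

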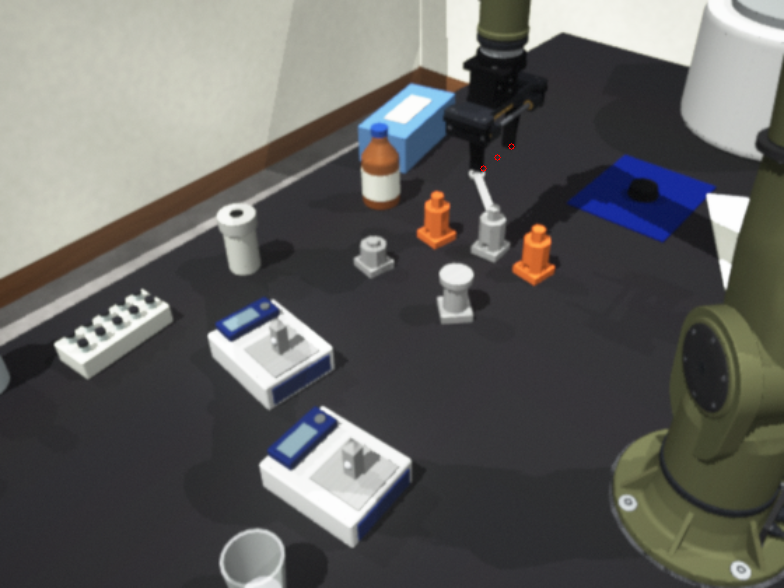

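Run:
```python
from fit import *
C=pickle.load(open('cap1.pkl','rb'));c=C['side'];w=(310,60,400,190)
im=ov('side',HEX,(.508,-.261,.05),w,5,c)
p=np.array([.5079,-.261,.2]);a=np.radians(-87);x=np.array([np.cos(a),np.sin(a),0]);y=np.array([x[1],-x[0],0])
for sx in(1,-1):
    P=[p+x*sx*(.0435+t)+y*yy+[0,0,-.011] for t,yy in((0,-.0095),(0,.0095),(.015,.0095),(.015,-.0095))]
    uv=((proj('side',P,c)-[310,60]+.5)*5).astype(int);cv2.polylines(im,[uv.reshape(-1,1,2)],True,(0,255,255),1)
cv2.imwrite('pics/s1z.png',im[:,:800][:600])
```

```text
(no output)
```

View pics/s1z.png

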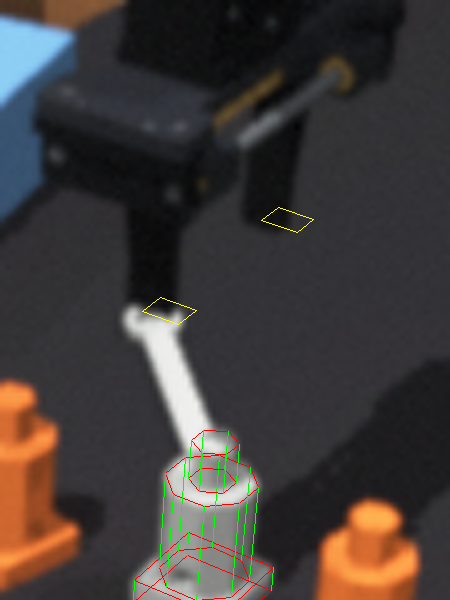

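```bash
python3 - <<'E'
from fit import *
C=pickle.load(open('cap1.pkl','rb'))
p=np.array([.5079,-.261,.2]);a=np.radians(-87)
B=pr(SQ*[.095,.0375],.059,.10);F=[pr(SQ*[.0075,.0095]+[s*.051,0],-.011,.05) for s in(1,-1)]
for n,w,s in(('top',(355,140,435,220),6),('side',(305,50,405,130),6)):
    im=ov(n,[B]+F,(p[0],p[1],a,p[2]),w,s,C[n]);cv2.imwrite(f'pics/g_{n}.png',im)
E
python3 -c "
import cv2,numpy as np
a=cv2.imread('pics/g_top.png');b=cv2.imread('pics/g_side.png')
cv2.imwrite('pics/g.png',cv2.resize(np.hstack([a,b]),(792,int(480*792/1080))))"
```

```text
(no output)
```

View pics/g_top.png

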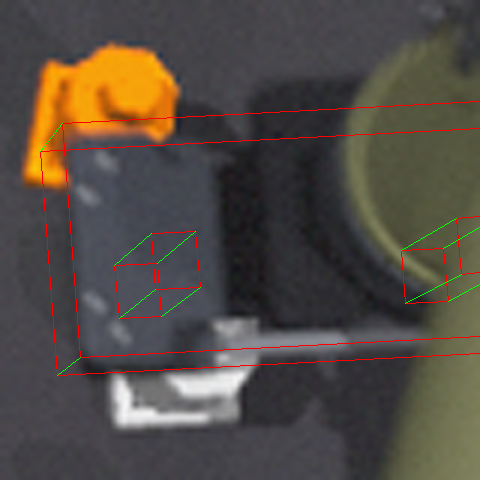

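View pics/g_side.png

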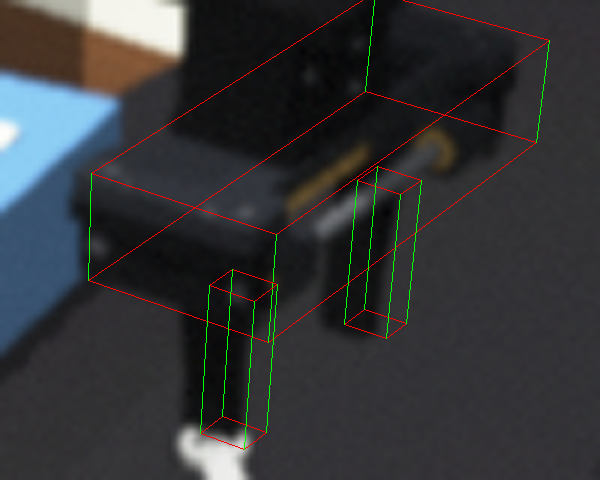

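Run:
```python
from fit import *
for P in([.511,-.2607,.046],[.5655,.18,.078]):
    uv=proj('side',[P])[0]
    for dd in((3,0),(3,-1),(2.5,-.5),(3,-2)): print(dd,back('side',uv+dd,P[2]).round(4))
```

```text
(3, 0) [[ 0.5054 -0.2654  0.046 ]]
(3, -1) [[ 0.5078 -0.2689  0.046 ]]
(2.5, -0.5) [[ 0.5075 -0.2663  0.046 ]]
(3, -2) [[ 0.5102 -0.2724  0.046 ]]
(3, 0) [[0.5609 0.1762 0.078 ]]
(3, -1) [[0.5631 0.1742 0.078 ]]
(2.5, -0.5) [[0.5628 0.1758 0.078 ]]
(3, -2) [[0.5652 0.1722 0.078 ]]
```

Run:
```python
from plan import *
plan((.505,-.264,.125),-87,5,0)
```

```text
t 1.7 p [ 0.5102 -0.2565  0.1999] yaw -86.52 q [ 42.  11. -20.  97.   4.  73. -65.] F [-0.4  1.1 -0.4] gap 1.003
0.0074, 0.0058, 0.0748, -0.0001, 0.0002, 0.0005, 0,
0.0073, 0.0057, 0.0749, -0.0001, 0.0002, 0.0005, 0,
0.0073, 0.0057, 0.0749, -0.0001, 0.0002, 0.0005, 0,
0.0073, 0.0057, 0.0749, -0.0001, 0.0002, 0.0005, 0,
0.0072, 0.0057, 0.0749, -0.0001, 0.0002, 0.0005, 0,
```

>>> apply_moves(deltas=[0.007, 0.008, 0.075, 0, 0, 0, 0, 0.007, 0.005, 0.075, 0, 0, 0, 0, 0.005, 0.003, 0.075, 0, 0, 0, 0, 0.005, 0.003, 0.075, 0, 0, 0, 0, 0, 0, 0, 0, 0, 0, 0])

```text
t: 2.2
position: [0.5015, -0.2671, 0.1371]
tool_rot: [[0.051, -0.999, -0.005], [-0.999, -0.052, 0.003], [-0.003, 0.005, -1.0]]
force: [0.2, 0.6, -0.8]
finger_gap: 0.997
```

>>> apply_moves(deltas=[0, 0, 0, 0, 0, 0, 0, 0, 0, 0, 0, 0, 0, 0, 0, 0, 0, 0, 0, 0, 0, 0, 0, 0, 0, 0, 0, 0, 0, 0, 0, 0, 0, 0, 0])

```text
t: 2.7
position: [0.5043, -0.2672, 0.141]
tool_rot: [[0.053, -0.999, 0.001], [-0.999, -0.053, -0.001], [0.001, -0.001, -1.0]]
force: [0.5, -0.3, 0.1]
finger_gap: 1.003
```

```bash
cat > look.py <<'E'
from plan import *
from workcell import imaging
from fit import *
def look(tag,wins,extra=(),ep=None,sc=6):
    s=r.observe();R=s["tool_rot"];p=s["position"];a=np.arctan2(R[1,0],R[0,0])
    print('t',s['t'],'p',p.round(4),'yaw',np.degrees(a).round(2),'tilt',R[:,2].round(3),'F',s['force'].round(1),'gap',round(s['finger_gap'],3))
    C={};h=s['finger_gap']*.0435
    F=[pr(SQ*[.0075,.0095]+[k*(h+.0075),0],-.011,.05) for k in(1,-1)]
    for n,w in wins.items():
        c=imaging.capture(n);C[n]=c
        x0,y0,x1,y1=w
        im0=ov(n,F,(p[0],p[1],a,p[2]),w,sc,c,draw=False)
        im=ov(n,F,(p[0],p[1],a,p[2]),w,sc,c)
        if ep is not None:
            im2=ov(n,extra,ep,w,sc,c); im=np.where((im2!=im0).any(2,keepdims=True),im2,im)
        cv2.imwrite(f'pics/{tag}_{n}.png',np.hstack([im0,im]))
        print(tag,n,np.hstack([im0,im]).shape)
    pickle.dump(C,open(f'cap_{tag}.pkl','wb'))
    print('p after',r.observe()['position'].round(4))
E
python3 - <<'E'
from look import *
look('l2',dict(side=(310,100,375,190),top=(355,140,420,220)),HEX,(.506,-.262,.05))
E
```

```text
t 2.7 p [ 0.5043 -0.2672  0.141 ] yaw -86.95 tilt [ 0.001 -0.001 -1.   ] F [ 0.5 -0.3  0.1] gap 1.003
l2 side (540, 780, 3)
l2 top (480, 780, 3)
p after [ 0.5041 -0.2671  0.1407]
```

View pics/l2_side.png

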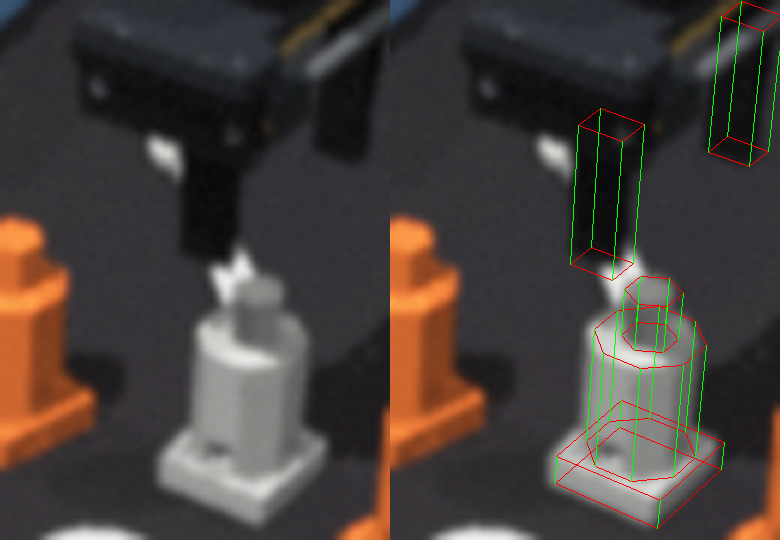

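View pics/l2_top.png

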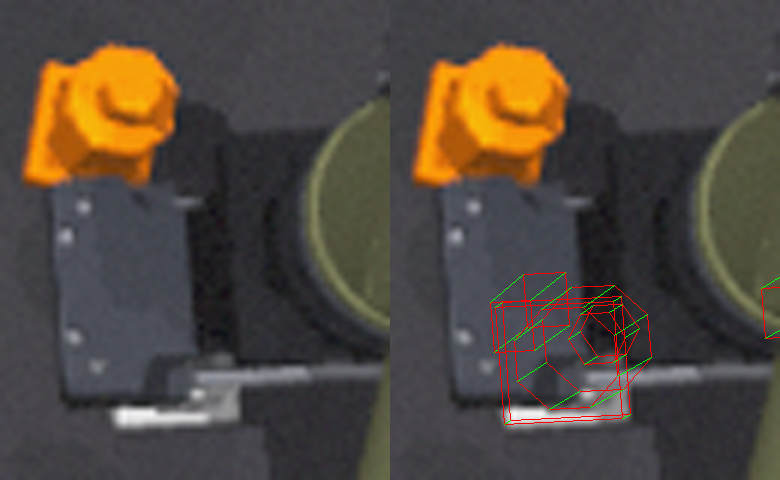

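>>> apply_moves(deltas=[-0.024, -0.015, 0.05, 0, 0, 0, 0, 0, 0, 0.1, 0, 0, 0, 0, 0, 0, 0.1, 0, 0, 0, 0, 0, 0, 0.1, 0, 0, 0, 0, 0, 0, 0.08, 0, 0, 0, 0])

```text
t: 3.3
position: [0.5062, -0.2612, 0.0526]
tool_rot: [[0.054, -0.999, -0.001], [-0.999, -0.054, 0.001], [-0.001, 0.001, -1.0]]
force: [-0.6, -1.1, -0.2]
finger_gap: 1.002
```

>>> apply_moves(deltas=[0, 0, 0.05, 0, 0, 0, 0, 0, 0, 0, 0, 0, 0, 0, 0, 0, 0, 0, 0, 0, 0, 0, 0, 0, 0, 0, 0, 0, 0, 0, 0, 0, 0, 0, 0])

```text
t: 3.8
position: [0.5074, -0.2625, 0.0455]
tool_rot: [[0.053, -0.999, 0.001], [-0.999, -0.053, -0.001], [0.001, -0.001, -1.0]]
force: [0.1, -0.1, 0.2]
finger_gap: 1.0
```

Run:
```python
from look import *
look('l3',dict(side=(310,100,375,190),top=(355,140,420,220)),HEX,(.5085,-.262,.05))
```

```text
t 3.8 p [ 0.5074 -0.2625  0.0455] yaw -86.96 tilt [ 0.001 -0.001 -1.   ] F [ 0.1 -0.1  0.2] gap 1.0
l3 side (540, 780, 3)
l3 top (480, 780, 3)
p after [ 0.5071 -0.2624  0.0453]
```

View pics/l3_side.png

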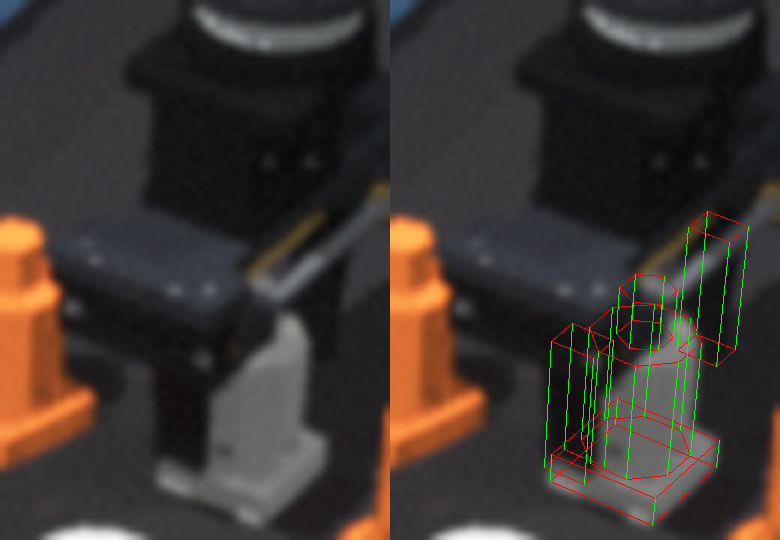

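View pics/l3_top.png

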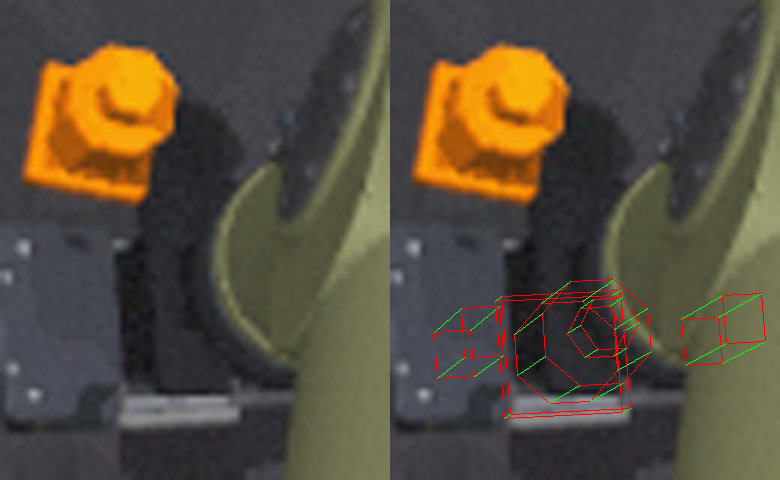

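>>> apply_moves(deltas=[0, 0, 0, 0, 0, 0, 1, 0, 0, 0, 0, 0, 0, 1, 0, 0, 0, 0, 0, 0, 1, 0, 0, 0, 0, 0, 0, 1, 0, 0, 0, 0, 0, 0, 1], newtons=40)

```text
t: 4.4
position: [0.5067, -0.2622, 0.0445]
tool_rot: [[0.053, -0.999, -0.0], [-0.999, -0.053, -0.0], [0.0, 0.0, -1.0]]
force: [-0.6, 0.1, 0.4]
finger_gap: 0.635
```

>>> apply_moves(deltas=[0, 0, 0, 0, 0, 0, 1, 0, 0, 0, 0, 0, 0, 1, 0, 0, 0, 0, 0, 0, 1, 0, 0, 0, 0, 0, 0, 1, 0, 0, 0, 0, 0, 0, 1])

```text
t: 4.9
position: [0.5067, -0.2621, 0.0445]
tool_rot: [[0.053, -0.999, -0.0], [-0.999, -0.053, -0.0], [0.0, 0.0, -1.0]]
force: [0.1, 0.9, 0.1]
finger_gap: 0.474
```

>>> apply_moves(deltas=[0, 0, 0, 0, 0, 0, 1, 0, 0, 0, 0, 0, 0, 1, 0, 0, -0.05, 0, 0, 0, 1, 0, 0, -0.1, 0, 0, 0, 1, 0, 0, -0.1, 0, 0, 0, 1])

```text
t: 5.4
position: [0.5062, -0.262, 0.095]
tool_rot: [[0.053, -0.999, -0.001], [-0.999, -0.053, 0.001], [-0.001, 0.001, -1.0]]
force: [0.3, -0.7, -2.9]
finger_gap: 0.478
```

>>> apply_moves(deltas=[0, 0, -0.15, 0, 0, 0, 1, 0, 0, -0.15, 0, 0, 0, 1, 0, 0, -0.15, 0, 0, 0, 1, 0, 0, -0.1, 0, 0, 0, 1, 0, 0, -0.05, 0, 0, 0, 1])

```text
t: 5.9
position: [0.5075, -0.2625, 0.2173]
tool_rot: [[0.053, -0.999, 0.003], [-0.999, -0.053, -0.002], [0.002, -0.003, -1.0]]
force: [-0.0, 0.2, -2.1]
finger_gap: 0.482
```

Run:
```python
from look import *
look('l4',dict(side=(300,50,400,190)),HEX,(.507,-.262,.05,.14),sc=4)
```

```text
t 5.9 p [ 0.5075 -0.2625  0.2173] yaw -86.96 tilt [ 0.003 -0.002 -1.   ] F [-0.   0.2 -2.1] gap 0.482
l4 side (560, 800, 3)
p after [ 0.5078 -0.2627  0.2178]
```

View pics/l4_side.png

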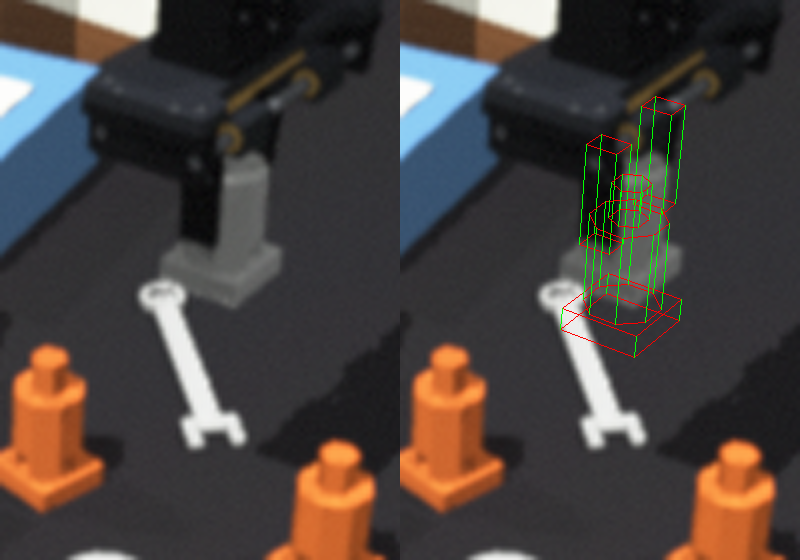

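Run:
```python
from plan import *
plan((.5645,.1785,.215),-97,14,1)
```

```text
t 5.95 p [ 0.5078 -0.2627  0.2178] yaw -86.96 q [ 42.  10. -20.  96.   4.  75. -65.] F [ 0.5 -0.3 -0.9] gap 0.479
-0.1563, -0.0286, 0.0007, -0.0001, -0.0001, 0.004, 1,
-0.1566, -0.0266, 0.0007, -0.0001, -0.0001, 0.004, 1,
-0.1569, -0.0247, 0.0007, -0.0001, -0.0001, 0.004, 1,
-0.1572, -0.0227, 0.0008, -0.0001, -0.0001, 0.004, 1,
-0.1575, -0.0207, 0.0008, -0.0001, -0.0001, 0.004, 1,
-0.1578, -0.0187, 0.0008, -0.0001, -0.0001, 0.004, 1,
-0.158, -0.0168, 0.0008, -0.0001, -0.0001, 0.004, 1,
-0.1582, -0.0148, 0.0008, -0.0001, -0.0001, 0.004, 1,
-0.1583, -0.0128, 0.0009, -0.0001, -0.0001, 0.004, 1,
-0.1585, -0.0108, 0.0009, -0.0001, -0.0001, 0.004, 1,
-0.1586, -0.0089, 0.0009, -0.0001, -0.0001, 0.004, 1,
-0.1587, -0.0069, 0.0009, -0.0001, -0.0001, 0.004, 1,
-0.1588, -0.0049, 0.001, -0.0001, -0.0001, 0.004, 1,
-0.1588, -0.0029, 0.001, -0.0001, -0.0001, 0.004, 1,
```

>>> apply_moves(deltas=[-0.1, -0.02, 0.001, 0, 0, 0.003, 1, -0.15, -0.028, 0.001, 0, 0, 0.004, 1, -0.157, -0.026, 0.001, 0, 0, 0.004, 1, -0.157, -0.024, 0.001, 0, 0, 0.004, 1, -0.157, -0.022, 0.001, 0, 0, 0.004, 1])

```text
t: 6.45
position: [0.5258, -0.1159, 0.2122]
tool_rot: [[-0.007, -1.0, -0.002], [-1.0, 0.007, 0.001], [-0.001, 0.002, -1.0]]
force: [0.6, 0.2, -2.4]
finger_gap: 0.482
```

>>> apply_moves(deltas=[-0.157, -0.02, 0.001, 0, 0, 0.004, 1, -0.158, -0.018, 0.001, 0, 0, 0.004, 1, -0.158, -0.016, 0.001, 0, 0, 0.004, 1, -0.158, -0.015, 0.001, 0, 0, 0.004, 1, -0.158, -0.013, 0.001, 0, 0, 0.004, 1])

```text
t: 6.95
position: [0.5472, 0.041, 0.2112]
tool_rot: [[-0.07, -0.998, -0.002], [-0.998, 0.07, -0.0], [0.0, 0.002, -1.0]]
force: [0.5, -1.0, -2.5]
finger_gap: 0.479
```

Run:
```python
from plan import *
plan((.5645,.1785,.215),-97,5,1)
```

```text
t 6.95 p [0.5472 0.041  0.2112] yaw -94.02 q [  23.    9.  -33.   98.    5.   74. -105.] F [ 0.5 -1.  -2.5] gap 0.479
-0.1384, -0.0076, -0.0039, 0.0001, -0, 0.0033, 1,
-0.1384, -0.0062, -0.0038, 0.0001, -0, 0.0033, 1,
-0.1385, -0.0047, -0.0038, 0.0001, -0, 0.0033, 1,
-0.1385, -0.0033, -0.0038, 0.0001, -0, 0.0033, 1,
-0.1386, -0.0019, -0.0038, 0.0001, -0, 0.0033, 1,
```

>>> apply_moves(deltas=[-0.155, -0.008, -0.004, 0, 0, 0.0035, 1, -0.155, -0.007, -0.004, 0, 0, 0.0035, 1, -0.15, -0.005, -0.004, 0, 0, 0.0035, 1, -0.12, -0.003, -0.004, 0, 0, 0.003, 1, -0.09, -0.001, -0.003, 0, 0, 0.003, 1])

```text
t: 7.45
position: [0.5637, 0.175, 0.215]
tool_rot: [[-0.119, -0.993, -0.002], [-0.993, 0.119, 0.0], [-0.0, 0.002, -1.0]]
force: [0.0, -0.4, -1.5]
finger_gap: 0.482
```

>>> apply_moves(deltas=[0, 0, 0, 0, 0, 0, 1, 0, 0, 0, 0, 0, 0, 1, 0, 0, 0, 0, 0, 0, 1, 0, 0, 0, 0, 0, 0, 1, 0, 0, 0, 0, 0, 0, 1])

```text
t: 7.95
position: [0.5648, 0.1718, 0.2163]
tool_rot: [[-0.123, -0.992, -0.0], [-0.992, 0.123, -0.001], [0.001, -0.0, -1.0]]
force: [0.4, 0.6, -2.4]
finger_gap: 0.479
```

Run:
```python
from look import *
s=r.observe();z=s['position'][2]-.0445;p=s['position'];print(s['q'].round(0))
look('l5',dict(side=(150,130,250,270),top=(150,110,250,220)),HEX+[x-[0,0,z] for x in(DR,)],(p[0],p[1],np.radians(-7),z),sc=4)
```

```text
[  12.   15.  -37.   92.    9.   76. -123.]
t 7.95 p [0.5648 0.1718 0.2163] yaw -97.05 tilt [-0.    -0.001 -1.   ] F [ 0.4  0.6 -2.4] gap 0.479
l5 side (560, 800, 3)
l5 top (440, 800, 3)
p after [0.5647 0.1723 0.2164]
```

View pics/l5_side.png

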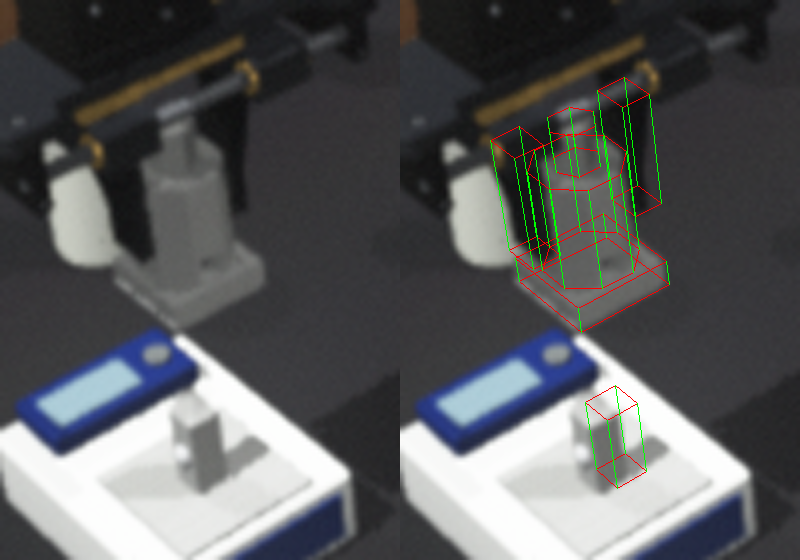

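View pics/l5_top.png

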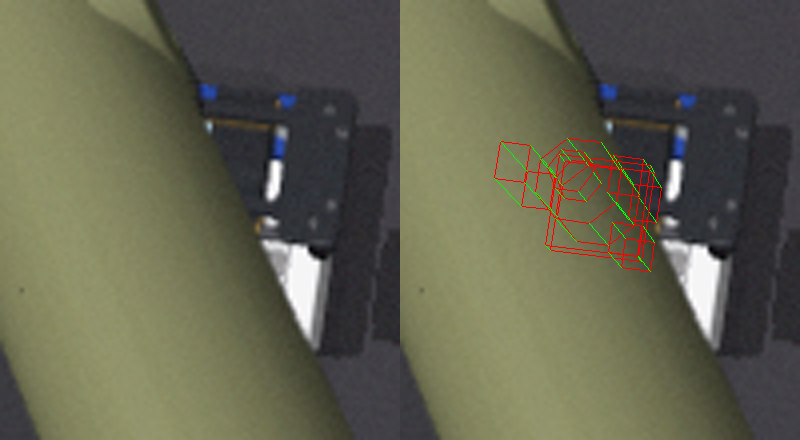

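Run:
```python
from fit import *
C=pickle.load(open('cap_l5.pkl','rb'))['side']
im=C['pixels']
cv2.imwrite('pics/z1.png',cv2.resize(im[224:262,180:215],None,fx=14,fy=14,interpolation=cv2.INTER_LANCZOS4))
cv2.imwrite('pics/z2.png',cv2.resize(im[150:218,170:222],None,fx=8,fy=8,interpolation=cv2.INTER_LANCZOS4))
```

```text
(no output)
```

View pics/z1.png

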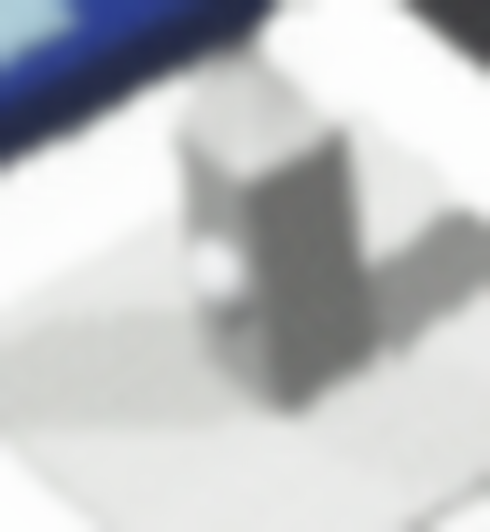

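View pics/z2.png

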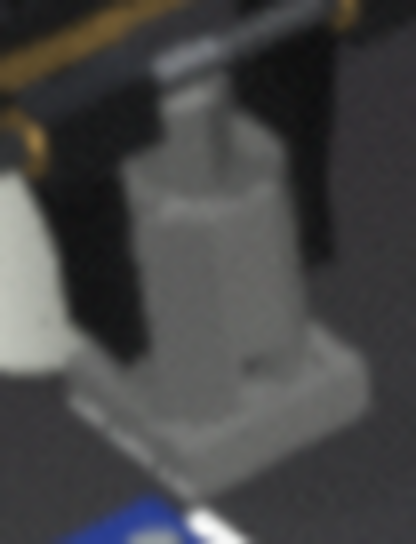

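Run:
```python
from fit import *
from scipy.optimize import least_squares
def T(l,s,o): return (np.array(l,float)+.5)/s-.5+o
def solve(L,px,yaw,zfree=False,guess=(.565,.178)):
    c,s=np.cos(yaw),np.sin(yaw);R=np.array([[c,-s,0],[s,c,0],[0,0,1]])
    f=lambda p:(proj('side',np.array(L)@R.T+[p[0],p[1],p[2] if zfree else 0])-px).ravel()
    o=least_squares(f,list(guess)+([.17] if zfree else []));print(o.x.round(4),o.fun.reshape(-1,2).round(1).tolist());return o.x
y=np.radians(-7);a=.009
solve([[-a,a,.05],[-a,-a,.05],[-a,a,.096],[a,a,.096],[-a,-a,.096]],T([(287,412),(375,345),(247,188),(182,135),(345,125)],14,(180,224)),y)
b=.025
px=T([(195,495),(72,400),(370,408),(370,370)],8,(170,150))
L=[[-b,b,0],[b,b,0],[-b,-b,0],[-b,-b,.014]]
solve(L,px,y,True)
solve([[q[0],q[1],q[2]+.1718] for q in L],px,y)
print(proj('side',[[.565,.1785,.05],[.565,.1785,.108]]))
```

```text
[0.567  0.1809] [[-0.3, 0.6], [0.7, 1.0], [-0.1, -0.4], [-0.8, -1.1], [0.5, -0.2]]
[0.5734 0.167  0.1646] [[0.2, 0.8], [0.3, 0.3], [0.1, -0.0], [-0.6, -1.1]]
[0.5663 0.1725] [[0.1, 0.9], [0.1, 0.2], [0.2, -0.0], [-0.4, -1.1]]
[[202.31476716 248.86783452]
 [199.15231738 227.39995948]]
```

>>> apply_moves(deltas=[-0.0375, 0.003, 0.03, 0, 0, 0, 1, 0, 0, 0.07, 0, 0, 0, 1, 0, 0, 0.08, 0, 0, 0, 1, 0, 0, 0.06, 0, 0, 0, 1, 0, 0, 0.03, 0, 0, 0, 1])

```text
t: 8.55
position: [0.5637, 0.1799, 0.1597]
tool_rot: [[-0.121, -0.993, -0.004], [-0.993, 0.121, -0.001], [0.001, 0.003, -1.0]]
force: [-1.0, 0.8, -2.8]
finger_gap: 0.482
```

>>> apply_moves(deltas=[0, 0, 0, 0, 0, 0, 1, 0, 0, 0, 0, 0, 0, 1, 0, 0, 0, 0, 0, 0, 1, 0, 0, 0, 0, 0, 0, 1, 0, 0, 0, 0, 0, 0, 1])

```text
t: 9.05
position: [0.5652, 0.1806, 0.1628]
tool_rot: [[-0.121, -0.993, 0.001], [-0.993, 0.121, 0.0], [-0.0, -0.001, -1.0]]
force: [-0.1, -0.3, -2.1]
finger_gap: 0.478
```

Run:
```python
from look import *
s=r.observe();z=s['position'][2]-.0445;p=s['position'];print(s['q'].round(0))
look('l6',dict(side=(150,160,230,270)),HEX+[x-[0,0,z] for x in(DR,DT)],(p[0],p[1],np.radians(-7),z),sc=5)
```

```text
[  10.   18.  -36.   96.   11.   70. -126.]
t 9.05 p [0.5652 0.1806 0.1628] yaw -96.95 tilt [ 0.001  0.    -1.   ] F [-0.1 -0.3 -2.1] gap 0.478
l6 side (550, 800, 3)
p after [0.5652 0.1806 0.1627]
```

View pics/l6_side.png

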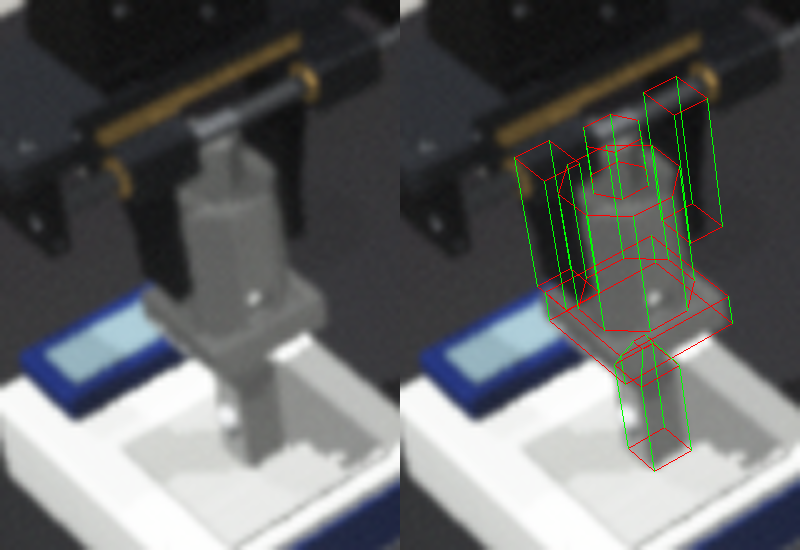

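>>> apply_moves(deltas=[0, 0, 0.04, 0, 0, 0, 1, 0, 0, 0.05, 0, 0, 0, 1, 0, 0, 0.05, 0, 0, 0, 1, 0, 0, 0.03, 0, 0, 0, 1, 0, 0, 0, 0, 0, 0, 1])

```text
t: 9.6
position: [0.5642, 0.1801, 0.1266]
tool_rot: [[-0.121, -0.993, -0.002], [-0.993, 0.121, -0.001], [0.001, 0.002, -1.0]]
force: [-0.4, 0.2, -2.2]
finger_gap: 0.477
```

Run:
```python
from look import *
s=r.observe();print(s['position'].round(4),s['force'].round(1),s['wrist_torque'].round(2))
```

```text
[0.5642 0.1801 0.1266] [-0.4  0.2 -2.2] [ 0.05 -0.02 -0.  ]
```

>>> apply_moves(deltas=[0, 0, 0.03, 0, 0, 0, 1, 0, 0, 0.035, 0, 0, 0, 1, 0, 0, 0.025, 0, 0, 0, 1, 0, 0, 0, 0, 0, 0, 1, 0, 0, 0, 0, 0, 0, 1])

```text
t: 10.1
position: [0.5649, 0.1805, 0.1102]
tool_rot: [[-0.121, -0.993, -0.0], [-0.993, 0.121, -0.0], [0.0, 0.0, -1.0]]
force: [0.4, -0.3, -1.4]
finger_gap: 0.474
```

>>> apply_moves(deltas=[0, 0, 0.01, 0, 0, 0, 1, 0, 0, 0.01, 0, 0, 0, 1, 0, 0, 0, 0, 0, 0, 1, 0, 0, 0, 0, 0, 0, 1, 0, 0, 0, 0, 0, 0, 1])

```text
t: 10.6
position: [0.5658, 0.1805, 0.1077]
tool_rot: [[-0.121, -0.993, 0.002], [-0.993, 0.121, -0.0], [-0.0, -0.002, -1.0]]
force: [-1.5, -1.6, 5.7]
finger_gap: 0.477
```

>>> apply_moves(deltas=[0, 0, 0.01, 0, 0, 0, 1, 0, 0, 0.01, 0, 0, 0, 1, 0, 0, 0.01, 0, 0, 0, 1, 0, 0, 0, 0, 0, 0, 1, 0, 0, 0, 0, 0, 0, 1])

```text
t: 11.1
position: [0.5664, 0.1799, 0.1001]
tool_rot: [[-0.122, -0.993, 0.003], [-0.993, 0.122, 0.0], [-0.0, -0.003, -1.0]]
force: [5.8, -0.3, -5.5]
finger_gap: 0.481
```

>>> apply_moves(deltas=[0, -0.005, 0, 0, 0, 0, 1, 0, 0, 0.01, 0, 0, 0, 1, 0, 0, 0.01, 0, 0, 0, 1, 0, 0, 0, 0, 0, 0, 1, 0, 0, 0, 0, 0, 0, 1])

```text
t: 11.6
position: [0.565, 0.1806, 0.0959]
tool_rot: [[-0.121, -0.993, -0.002], [-0.993, 0.121, -0.0], [0.0, 0.002, -1.0]]
force: [-0.4, 0.0, -2.6]
finger_gap: 0.484
```

Run:
```python
from look import *
s=r.observe();z=s['position'][2]-.0445;p=s['position'];print(s['wrist_torque'].round(2))
look('l7',dict(side=(150,180,230,270)),HEX,(p[0],p[1],np.radians(-7),.05),sc=5)
```

```text
[-0.05  0.03 -0.03]
t 11.6 p [0.565  0.1806 0.0959] yaw -96.92 tilt [-0.002 -0.    -1.   ] F [-0.4  0.  -2.6] gap 0.484
l7 side (450, 800, 3)
p after [0.5652 0.1806 0.0961]
```

View pics/l7_side.png

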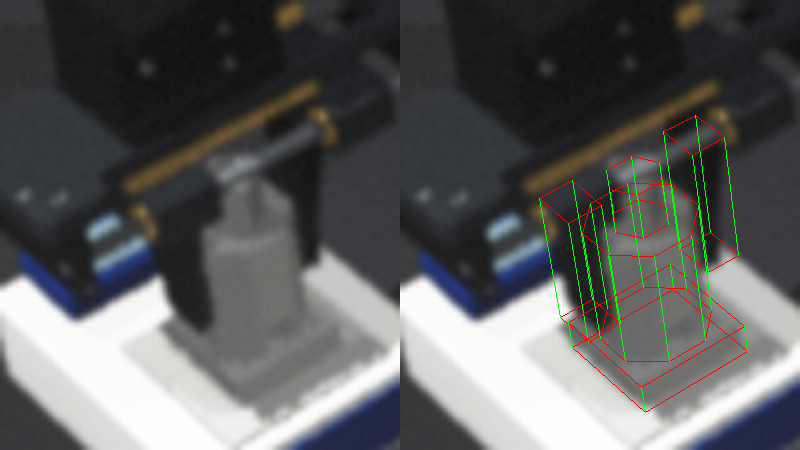

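>>> apply_moves(deltas=[0, 0, 0.01, 0, 0, 0, 1, 0, 0, 0, 0, 0, 0, 1, 0, 0, 0, 0, 0, 0, 1, 0, 0, 0, 0, 0, 0, 1, 0, 0, 0, 0, 0, 0, 1])

```text
t: 12.15
position: [0.566, 0.1807, 0.0946]
tool_rot: [[-0.121, -0.993, 0.0], [-0.993, 0.121, 0.0], [-0.0, -0.0, -1.0]]
force: [-1.0, 1.2, 0.5]
finger_gap: 0.482
```

>>> apply_moves(deltas=[0, 0, 0.005, 0, 0, 0, 1, 0, 0, 0, 0, 0, 0, 1, 0, 0, 0, 0, 0, 0, 1, 0, 0, 0, 0, 0, 0, 1, 0, 0, 0, 0, 0, 0, 1])

```text
t: 12.65
position: [0.566, 0.1807, 0.0945]
tool_rot: [[-0.121, -0.993, 0.0], [-0.993, 0.121, -0.0], [0.0, -0.0, -1.0]]
force: [-3.1, 1.0, 5.7]
finger_gap: 0.478
```

Foot contact shows at exactly the predicted height (0.0945). I'll press a bit more to reach 12-15 N.

>>> apply_moves(deltas=[0, 0, 0.006, 0, 0, 0, 1, 0, 0, 0, 0, 0, 0, 1, 0, 0, 0, 0, 0, 0, 1, 0, 0, 0, 0, 0, 0, 1, 0, 0, 0, 0, 0, 0, 1])

```text
t: 13.15
position: [0.566, 0.1807, 0.0945]
tool_rot: [[-0.121, -0.993, 0.001], [-0.993, 0.121, -0.001], [0.001, -0.001, -1.0]]
force: [-6.3, -1.7, 13.2]
finger_gap: 0.478
```

>>> apply_moves(deltas=[0, 0, -0.01, 0, 0, 0, 1, 0, 0, 0, 0, 0, 0, 1, 0, 0, 0, 0, 0, 0, 0, 0, 0, 0, 0, 0, 0, 0, 0, 0, 0, 0, 0, 0, 0])

```text
t: 13.65
position: [0.5659, 0.1802, 0.0938]
tool_rot: [[-0.121, -0.993, -0.0], [-0.993, 0.121, -0.0], [0.0, 0.0, -1.0]]
force: [0.5, -0.7, -0.4]
finger_gap: 0.67
```

>>> apply_moves(deltas=[0, 0, 0, 0, 0, 0, 0, 0, 0, 0, 0, 0, 0, 0, 0, 0, 0, 0, 0, 0, 0, 0, 0, 0, 0, 0, 0, 0, 0, 0, 0, 0, 0, 0, 0])

```text
t: 14.15
position: [0.5659, 0.1803, 0.0941]
tool_rot: [[-0.121, -0.993, -0.0], [-0.993, 0.121, -0.0], [0.0, 0.0, -1.0]]
force: [-0.1, -0.5, 0.1]
finger_gap: 0.99
```

Run:
```python
from look import *
look('l8',dict(side=(150,180,230,270)),HEX,(.566,.1807,np.radians(-7),.05),sc=5)
```

```text
t 14.15 p [0.5659 0.1803 0.0941] yaw -96.95 tilt [-0. -0. -1.] F [-0.1 -0.5  0.1] gap 0.99
l8 side (450, 800, 3)
p after [0.5659 0.1804 0.0941]
```

View pics/l8_side.png

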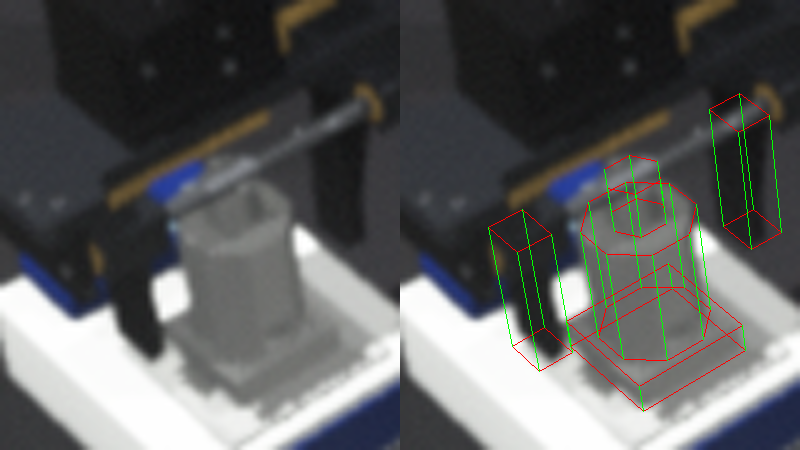

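>>> apply_moves(deltas=[0, 0, -0.05, 0, 0, 0, 0, 0, 0, -0.1, 0, 0, 0, 0, 0, 0, -0.15, 0, 0, 0, 0, 0, 0, -0.2, 0, 0, 0, 0, 0, 0, -0.2, 0, 0, 0, 0])

```text
t: 14.7
position: [0.5656, 0.1805, 0.2361]
tool_rot: [[-0.121, -0.993, -0.0], [-0.993, 0.121, -0.0], [0.0, 0.0, -1.0]]
force: [1.0, -0.3, -1.1]
finger_gap: 0.999
```

>>> apply_moves(deltas=[0.15, 0, -0.02, 0, 0, 0, 0, 0.2, 0, 0, 0, 0, 0, 0, 0.2, 0, 0, 0, 0, 0, 0, 0.2, 0, 0, 0, 0, 0, 0, 0.15, 0, 0, 0, 0, 0, 0])

```text
t: 15.2
position: [0.5438, -0.0012, 0.2391]
tool_rot: [[-0.123, -0.992, 0.001], [-0.992, 0.123, -0.001], [0.001, -0.001, -1.0]]
force: [0.7, -1.1, -0.8]
finger_gap: 1.0
```

>>> apply_moves(deltas=[0.1, 0, 0, 0, 0, 0, 0, 0.1, 0, 0, 0, 0, 0, 0, 0, 0, 0, 0, 0, 0, 0, 0, 0, 0, 0, 0, 0, 0, 0, 0, 0, 0, 0, 0, 0])

```text
t: 15.7
position: [0.5395, -0.0361, 0.2385]
tool_rot: [[-0.119, -0.993, 0.001], [-0.993, 0.119, 0.001], [-0.001, -0.0, -1.0]]
force: [0.3, 0.2, 0.9]
finger_gap: 0.998
```

Run:
```python
from look import *
look('l9',dict(side=(140,170,240,300),top=(165,110,265,220)),HEX+[BOX[0]+[.0305,0,-.05]],(.566,.1807,np.radians(-7),.05),sc=4)
look('l9f',dict(side=(0,0,560,420)),sc=1)
```

```text
t 15.7 p [ 0.5395 -0.0361  0.2385] yaw -96.82 tilt [ 0.001  0.001 -1.   ] F [0.3 0.2 0.9] gap 0.998
l9 side (520, 800, 3)
l9 top (440, 800, 3)
p after [ 0.5395 -0.0363  0.2383]
t 15.8 p [ 0.5395 -0.0363  0.2383] yaw -96.8 tilt [ 0.  0. -1.] F [-0.3 -0.3  0.2] gap 0.999
l9f side (420, 1120, 3)
p after [ 0.5394 -0.0365  0.2382]
```

View pics/l9_side.png

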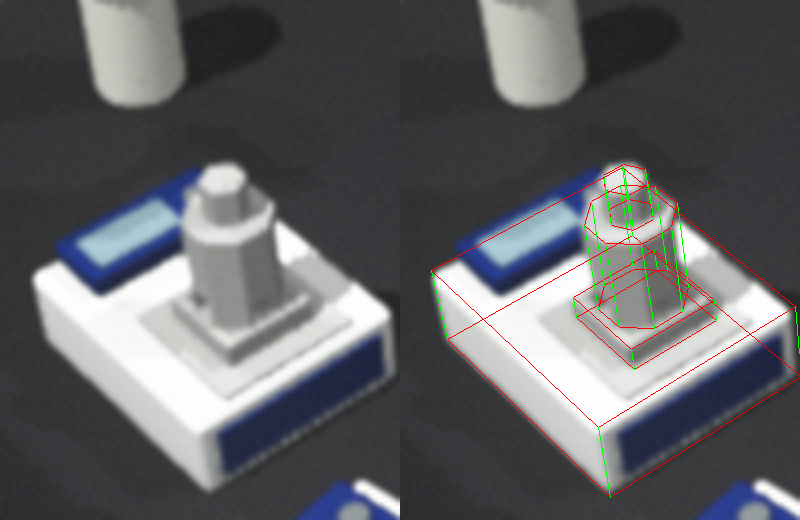

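View pics/l9_top.png

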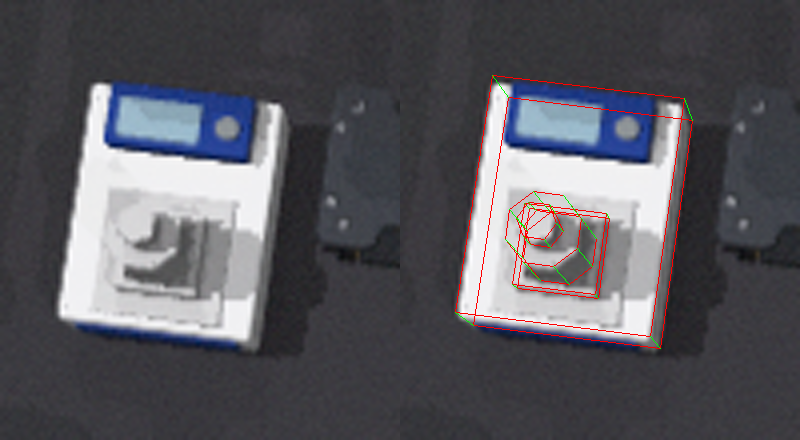

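```bash
python3 -c "
import cv2;cv2.imwrite('pics/l9g.png',cv2.imread('pics/l9f_side.png')[:,:560])"
```

```text
(no output)
```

View pics/l9g.png

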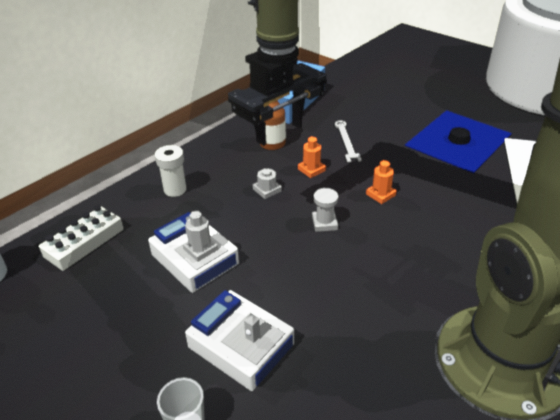

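The adapter stands square and flush on the far unit: its foot's front corner is at (198,260) in the side view and matches the seated model to about 1 px. The stubby adapter (266,182) hasn't moved, and the arm is clear of everything.

```bash
python3 -c "
from workcell import r
print(r.hand_in())"
```

```text
the job is handed in; nothing more can be done
None
```

I put the tall grey hex adapter on the drive of the torque unit farthest from the base, pressed it home, let go and handed the job in at about 16 s.

- **Pressing:** The force reading rose to about 6 N at the spring balls, 10–13 mm above the plate. It then fell back to the adapter's weight as the balls clicked in. The adapter stopped solid at the height expected for a flush foot, and I pressed it there to about 13 N while still gripping it.
- **Last pictures:** The adapter stands upright and square, nose up, with its foot on the plate. It matches the seated model to about 1 px in the side view and a few mm in the top view. The stubby adapter, the orange adapters and the other unit are where they were.
- **Disagreements:** The two cameras first differed by about 6 mm in x. Part of that was the arm still settling during a picture, so I aligned the last approach in the side view, because the arm blocked the top one. A sideways force of about 6 N appeared while pressing and was gone after release.
- **Not checked:** I could not see the spring balls once they were covered, so the click is judged from force and height only.

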